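# Slide the brass collar into its free bay and gate it in

### The job

Put the brass collar away in the empty bay of the grey sorting rack (the bay with the brass tag on its back wall): slide it flat along the bench without lifting or tipping it, until it is fully inside. The red gate runs along the mouths of the bays: if it is in the way, slide it aside first, and when the collar is in, slide the gate squarely across that bay to shut it in. Leave the blue tape roll, the yellow tin and the other two collars where they are.

Things in the scene. Friction and masses are not known exactly. Their poses are not given: they have to be found in the camera images.
- rack: fixed grey comb, 286 mm wide, 30 mm high: three bays open to the front (robot side) and top, no floor (collars slide on the bench). Origin: on the bench, mid mouth line (divider fronts); x into the bays, y left along the row, z up. Bay centres y = -92, 0, +92 mm; bays 82 mm wide, 84 mm deep (x 0 to 84), dividers 10 mm, back wall x 84 to 108. Place and yaw vary.
- gate (a joint): position (m) of the red sliding gate along the rack's y: 0 = centred across the right-hand bay (rack y = -92 mm), 0.092 = middle bay, 0.184 = left-hand bay; 0 and 0.184 are its limits. A plate 88 mm wide, 6 mm thick (rack x = -9 to -3 mm), top at 30 mm. Stays where left; friction about 1.5 N. May start anywhere, also between bays.
- gate_post (a point): centre of the top of the black post by which the gate is slid; the post is 14 mm wide along the rack's y, 12 mm along its x, stands upright in the middle of the gate and rises from the gate's top (30 mm) to 66 mm above the bench
- tag_brass: brass-coloured tag, a plate 18 x 60 x 3 mm lying on the rack's back wall, centred behind the bay where the brass collar belongs, which is the only empty one. Origin: centre of its underside, 30 mm above the bench, 96 mm behind the mouth line; axes parallel to the rack's. Which of the three bays it marks varies.
- tag_copper: same kind of tag in copper, behind the bay that holds the copper collar; origin and axes as for the brass tag
- tag_steel: same kind of tag in steel, behind the bay that holds the steel collar; origin and axes as for the brass tag
- collar_brass: loose brass collar to be put away: a flat ring of 66 mm outer diameter, 50 mm bore (8 mm wall), 22 mm high, about 0.27 kg (0.8 to 1.3 times), lying on the bench; origin: centre of its underside; z is its axis
- collar_brass_center (a point): centre of the brass collar, 11 mm above its underside
- collar_copper: loose copper collar of the same size stored in its bay; origin: centre of its underside. To be left alone.
- collar_steel: loose steel collar of the same size stored in its bay; origin: centre of its underside. To be left alone.
- tape: loose roll of blue tape standing among the clutter, 46 mm outer diameter, 26 mm bore, 18 mm high, 60 g; origin: centre of its underside. To be left alone.
- tin: loose round yellow tin, 46 mm diameter, 38 mm high, 130 g; origin: centre of its underside. To be left alone.
- anvil: small steel bench anvil screwed to the bench (fixed obstacle), 40 mm along its x by 26 mm along its y, 40 mm high; origin: centre of its underside
- stop: bench stop, an upright round rubber post screwed to the bench (fixed obstacle), 36 mm diameter, 40 mm high, black with a steel cap; origin: centre of its underside
Things that resemble listed ones, but are neither listed nor needed, are in the scene too. Leave any green or turquoise look-alike of the collar_brass alone.

How it is judged:
By the outcome, as a careful person would: the job done as asked, in the order asked, and still so for the second after the job is handed in, with the robot touching nothing.
It also fails if it takes over 59 s, if anything falls off the work surface, if the arm or the gripper's body presses on something with over 40 N, if the wrist force passes 120 N, or if a joint passes its speed limit or range.

### The arm

A 7-joint arm with a two-finger parallel gripper is mounted at the origin on the work surface. World frame = base frame: x ahead of the robot, y to its left, z up, the work surface at z = 0. Lengths are in mm, angles in rad, forces in N, time in s.
With the tool pointing down it reaches from about 425 to 825 mm from the base axis. Payload 3.6 kg.
Tool frame: the origin (TCP) lies on the front face of the gripper's body, between the roots of the fingers; the fingertips stand 84 mm ahead of it and the grasp point (between the pads) lies 65 mm ahead of it; z points along the fingers, y is the line along which they close (so a half turn about z gives the same grasp; the last joint's range is limited). The gripper opens to 93 mm and grips with 3 to 60 N. Pads are 15 mm wide; open, the fingers measure 128 mm over their backs; the gripper's body (75 mm by 188 mm) begins 65 mm behind the grasp point.
Start: joints at [1.246, 0.615, -0.013, 1.423, 0.008, 1.103, -0.04], TCP at [191.353, -621.17, 302.74] pointing down, gripper open.
Joint ranges: [-3.12, 3.12], [-0.3, 2.06], [-1.34, 1.32], [0.26, 2.42], [-1.36, 4.5], [0.01, 1.98], [-2.84, 2.84]. Speed limits (rad/s): [2.79, 2.79, 3.14, 3.14, 3.14, 3.14, 3.14].

### API

Orientations are given as a rotation vector (axis times angle).
In Python, from station import robot, cams, close_job gives the robot as it stands.
- The arm moves only by the tool step_arm, never from a script. Its arguments are lists of equal length, an entry for each row: "delta_rot": the turn, a rotation vector about the tool's x, y, z in degrees, a list of three; "linear": the shift along the tool's x, y, z in m, a list of three; "hand": the closure in counts, from 0 (fully open) to 255 (shut). A call has 1 to 8 rows; each row shifts and turns the commanded pose from where the row before left it, along the tool's axes as they then stand; what a row does not reach is not made up. A row lasts 1/12 s, in which the tool goes at most 41.7 mm and 7.16 degrees, less where a joint would pass 70% of its speed; a pose out of reach is approached as far as the arm can. A call is refused whole if a number of a shift passes 0.0417 or a number of a turn 7.16, either way. A call with a gripper value outside its range is refused whole. The fingers move at their own pace and stop on an object; "force" is the grip in N (left out, the last holds). Time passes only in rows, so rows that do not move let the fingers close. It gives the time, the measured TCP pose, the force, the opening and the grip force at its end, in the units of the state.
- robot.read_state(): the state, without advancing time (a new reading comes with each control period).
- cams.get_image(name): name is "side" or "top" or "wrist"; returns the picture (400x640x3 uint8, red, green, blue); there is no depth.
- cams.camera_params(name): a dict with "mtx" (3x3 intrinsics, pixels), "R" (3x3) and "t" (3): a world point X has camera coordinates R X + t; the wrist camera has in their place "T_tool_cam" (4x4, takes a point from camera to tool coordinates, whose origin is the TCP and whose axes are the flange's). Camera axes: x right, y down, z forward; pixel columns grow to the right and rows downward; lengths in mm; the calibration is good to about 2 mm. A picture is of the moment at which its call begins: read the wrist's pose just before it. camera_params takes no time and is no camera call.
- close_job(): hands the job in; it is judged then, once.
The state is a dict: "clock": time; "q": joint angles; "dq": joint speeds; "tau": joint torques, N m; "ee_pos": TCP position; "tool_rot": TCP orientation; "contact_force": force on the tool from outside, world axes, zero at the start; "ft_torque": the same for the moment, N m; "grip_width": finger opening in mm; "finger_force": force on a finger pad.
Only numpy, scipy, OpenCV 4.12 (cv2) and the standard library are available. Lean on these libraries where they do the work, as an engineer would, in place of code of your own. Each camera call takes 0.05 s, during which the arm holds its last target. There are 200 camera calls.

## Working session

There is one attempt and no reset: what is moved stays moved. The work goes in short steps, Python scripts to look and compute and a tool call to move; the robot and the scene stay as the last step left them, time stands still between calls to the robot, and variables do not carry over. Pictures are saved under pics/ and viewed, at most 10 in all, crops included, and the job is handed in when it is done.

Besides the shell and the picture viewer there is one more tool, called as name(argument=value, ...), one argument or row to a line, values as JSON. step_arm: Moves the arm, as the interface text tells. Its arguments: {"type":"object","properties":{"delta_rot":{"type":"array"},"linear":{"type":"array"},"hand":{"type":"array"},"force":{"type":"number"}},"required":["delta_rot","linear","hand"]}

```bash
mkdir -p pics; ls; python3 - <<'E'
from station import robot,cams
import cv2,numpy as np
s=robot.read_state();print(s['clock'],s['ee_pos'],s['tool_rot'],s['grip_width'])
for n in('top','side'):
    im=cams.get_image(n);cv2.imwrite(f'pics/{n}0.png',im[:,:,::-1])
    p=cams.camera_params(n);print(n,p['mtx'],-np.array(p['R']).T@p['t'],p['R'])
print(cams.camera_params('wrist'))
E
```

```text
pics
0.0 [ 191.18969116 -620.6607184   301.57926209] [-3.10410459e+00 -4.67386095e-01  6.90174958e-04] 92.96130288378917
top [[375.69311891   0.         321.52273136]
 [  0.         375.69311891 197.72963775]
 [  0.           0.           1.        ]] [409.83724604  22.01736607 777.16252414] [[ 0.02640108 -0.99935509  0.02433889]
 [-0.99054117 -0.02943229 -0.13402216]
 [ 0.13465208 -0.02057034 -0.9906794 ]]
side [[422.33721357   0.         317.91282399]
 [  0.         422.33721357 202.84631056]
 [  0.           0.           1.        ]] [333.27645296 668.48474295 733.34266374] [[-0.97103924 -0.23817561 -0.01884631]
 [-0.153137    0.68100056 -0.71609169]
 [ 0.18338992 -0.69246706 -0.69775176]]
{'mtx': array([[335.96663873,   0.        , 318.13942537],
       [  0.        , 335.96663873, 192.83620503],
       [  0.        ,   0.        ,   1.        ]]), 'T_tool_cam': array([[-4.78398062e-05, -9.69326550e-01, -2.45776397e-01,
         6.75948390e+01],
       [ 9.99999934e-01, -1.34616024e-04,  3.36269405e-04,
         1.91398028e+00],
       [-3.59040303e-04, -2.45776364e-01,  9.69326493e-01,
        -8.23498984e+01],
       [ 0.00000000e+00,  0.00000000e+00,  0.00000000e+00,
         1.00000000e+00]])}
```

View pics/top0.png

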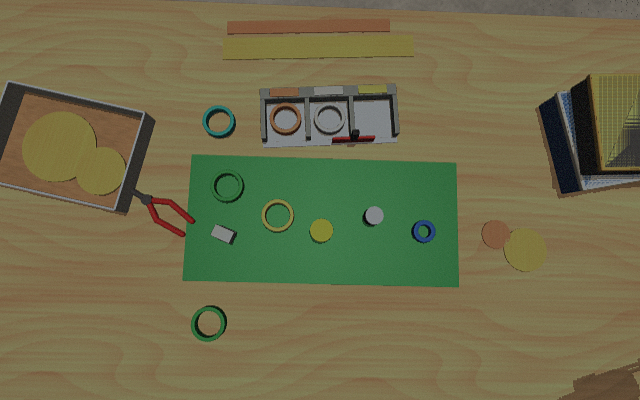

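View pics/side0.png

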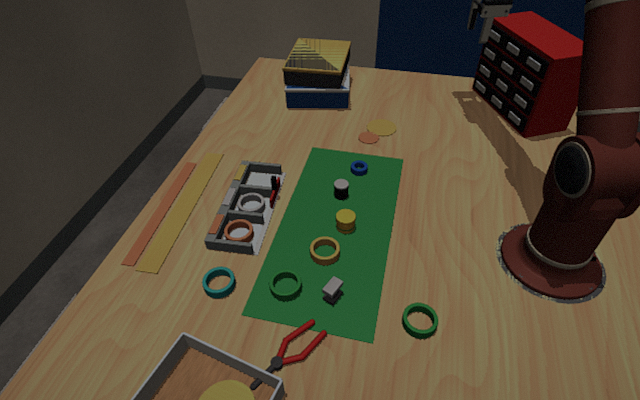

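Top view: the brass collar is at (277,215), the tin at (321,230), the stop at (374,216) and the tape at (424,231). The rack spans u 262–398, v 85–147. Its right-hand bay (375,120) is empty and has the brass tag. The gate, with its black post near (354,133), partly covers that bay. In the side view the collar is at (324,250) and the post at (276,184).

```bash
cat > h.py <<'E'
import cv2,numpy as np
from station import robot,cams
from scipy.spatial.transform import Rotation as Ro
def cam(n,s=None):
    p=cams.camera_params(n);K=np.array(p['mtx'])
    if n=='wrist':
        T=np.array(p['T_tool_cam']);Rt=Ro.from_rotvec(s['tool_rot']).as_matrix()
        return K,Rt@T[:3,:3],Rt@T[:3,3]+s['ee_pos']
    R=np.array(p['R']);return K,R.T,-R.T@np.array(p['t'])
def ray(c,uv):
    d=c[1]@np.linalg.inv(c[0])@[uv[0],uv[1],1];return c[2],d/np.linalg.norm(d)
def plane(c,uv,z):
    o,d=ray(c,uv);return o+d*(z-o[2])/d[2]
def tri(c1,u1,c2,u2):
    o,d=ray(c1,u1);p,e=ray(c2,u2)
    k=np.linalg.lstsq(np.c_[d,-e],p-o,rcond=None)[0];a=o+k[0]*d;b=p+k[1]*e
    return (a+b)/2,np.linalg.norm(a-b)
def blobs(im,lo,hi,amin=25,box=None):
    m=cv2.inRange(cv2.cvtColor(im,cv2.COLOR_BGR2HSV),lo,hi)
    if box:
        k=np.zeros_like(m);u0,v0,u1,v1=box;k[v0:v1,u0:u1]=1;m=m*k
    cs,_=cv2.findContours(m,cv2.RETR_EXTERNAL,cv2.CHAIN_APPROX_NONE)
    return sorted([c for c in cs if cv2.contourArea(c)>amin],key=cv2.contourArea,reverse=True)
E
python3 - <<'E'
from h import *
t=cv2.imread('pics/top0.png');s=cv2.imread('pics/side0.png')
ct,cs=cam('top'),cam('side')
h=lambda im:cv2.cvtColor(im,cv2.COLOR_BGR2HSV)
for nm,im,pts in(('t',t,[(264,205),(277,200),(321,230),(284,91),(328,90),(372,89),(354,131),(345,139),(374,214)]),('s',s,[(312,250),(345,215),(276,180),(273,197),(240,172),(324,240)])):
    for p in pts: print(nm,p,h(im)[p[1],p[0]])
Y=((18,90,80),(32,255,255))
for nm,im,c,box in(('t',t,ct,(255,190,300,240)),('s',s,cs,(300,230,350,270))):
    b=blobs(im,*Y,box=box)[0];e=cv2.fitEllipse(b);print(nm,e,plane(c,e[0],11),plane(c,e[0],22))
a=cv2.resize(t[75:160,250:410],None,fx=5,fy=5,interpolation=cv2.INTER_CUBIC)
b=cv2.resize(s[150:255,200:290],None,fx=4,fy=4,interpolation=cv2.INTER_CUBIC)
cv2.imwrite('pics/a.png',a);cv2.imwrite('pics/b.png',b)
E
```

```text
t (264, 205) [57 97 97]
t (277, 200) [ 31 123 133]
t (321, 230) [ 31 154 134]
t (284, 91) [ 14 133 123]
t (328, 90) [ 17  13 135]
t (372, 89) [ 29 126 130]
t (354, 131) [40 21 36]
t (345, 139) [  0 166  72]
t (374, 214) [110  11 137]
s (312, 250) [ 21 138 139]
s (345, 215) [ 27 160 129]
s (276, 180) [  2 250  51]
s (273, 197) [176 244  23]
s (240, 172) [ 23 135 130]
s (324, 240) [ 17 156  54]
t ((277.0158386230469, 214.79000854492188), (31.200206756591797, 31.448070526123047), 68.6272201538086) [476.16699811  95.96485782  11.        ] [475.21468415  94.90317393  22.        ]
s ((324.3485107421875, 247.7919921875), (22.428043365478516, 29.281246185302734), 89.71949005126953) [475.3628081  86.6675619  11.       ] [473.19908445  95.52760757  22.        ]
```

View pics/a.png

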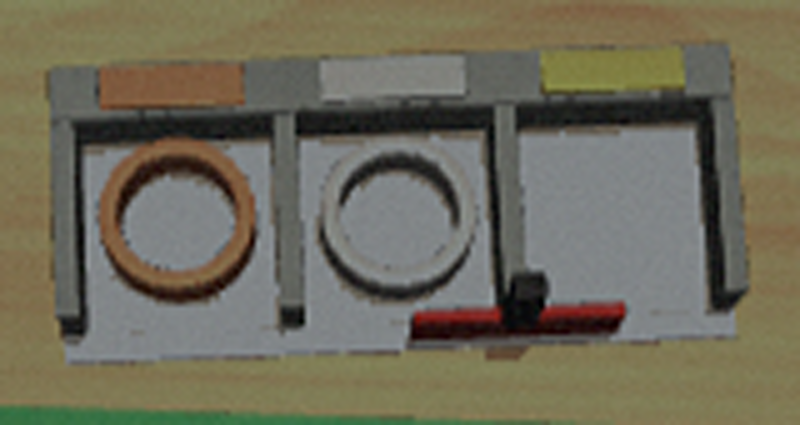

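View pics/b.png

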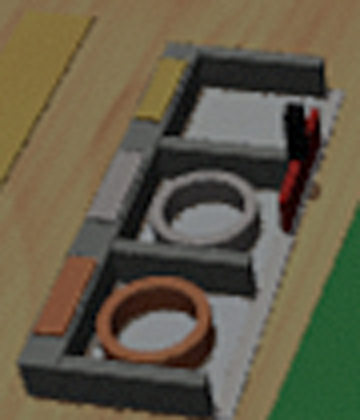

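Crop a: the right-hand bay is empty and has the brass tag at crop (612,70). The gate spans crop u 410–625, across the divider, and the post top is near crop (530,281). Crop b shows the same layout, with the post top near (294,108) and the gate covering part of the empty bay.

```bash
python3 - <<'E'
from h import *
t=cv2.imread('pics/top0.png');s=cv2.imread('pics/side0.png')
ct,cs=cam('top'),cam('side')
cen=lambda b:np.array([(m:=cv2.moments(b))['m10']/m['m00'],m['m01']/m['m00']])
C=((5,90,80),(19,255,255));Y=((20,70,80),(34,255,255))
P={}
for n,r,bt,bs in(('copper',C,(262,82,305,100),(200,210,228,236)),('brass',Y,(350,82,395,96),(232,160,252,182))):
    a=cen(blobs(t,*r,box=bt,amin=10)[0]);b=cen(blobs(s,*r,box=bs,amin=10)[0])
    P[n]=plane(ct,a,33);print(n,a,b,'tri',tri(ct,a,cs,b),plane(ct,a,33)[:2],plane(cs,b,33)[:2])
    P[n]=(plane(ct,a,33)+plane(cs,b,33))/2
yv=P['copper']-P['brass'];print('sep',np.linalg.norm(yv));yv/=np.linalg.norm(yv);xv=np.array([yv[1],-yv[0],0])
print('yaw',np.degrees(np.arctan2(xv[1],xv[0])))
O=(P['copper']+P['brass'])/2-96*xv;O[2]=0;print('rack O',O)
np.savez('rack.npz',O=O,x=xv,y=yv)
rk=lambda p:((p-O)@xv,(p-O)@yv,p[2])
w=lambda x,y:O+x*xv+y*yv
a=np.array([530,281])/5+[250,75];b=np.array([294,108])/4+[200,150]
p,e=tri(ct,a,cs,b);print('post',p,e,rk(p),rk(plane(ct,a,66)),rk(plane(cs,b,66)))
print('divider front check',[rk(plane(ct,np.array(q)/5+[250,75],30)) for q in((70,320),(290,308),(733,292))])
for n,c,im,r,box,z in(('brass',ct,t,Y,(255,190,300,240),22),('brass s',cs,s,((15,90,80),(34,255,255)),(300,230,350,270),22),('tin',ct,t,Y,(305,215,335,245),38),('stop',ct,t,((0,0,100),(180,40,255)),(360,200,390,230),40),('tape',ct,t,((105,120,40),(130,255,255)),(405,215,445,250),18)):
    e=cv2.fitEllipse(blobs(im,*r,box=box,amin=10)[0]);p=plane(c,e[0],z);print(n,p,rk(p),e[1])
e1=cv2.fitEllipse(blobs(t,*Y,box=(255,190,300,240))[0])[0];e2=cv2.fitEllipse(blobs(s,(15,90,80),(34,255,255),box=(300,230,350,270))[0])[0]
print('collar tri',tri(ct,e1,cs,e2));print('goal',w(42,-92))
st=robot.read_state();print(Ro.from_rotvec(st['tool_rot']).as_matrix().round(3),st['ee_pos'])
E
```

```text
copper [283.66339066  91.5962326 ] [213.26319759 221.44343891] tri (array([730.46167556,  90.76174868,  39.10717776]), np.float64(4.539836583500531)) [730.64765395  90.92152728] [736.55760805  85.23499638]
brass [370.86366262  86.96938186] [239.67888307 171.88307155] tri (array([742.68254328, -89.91500837,  37.08074535]), np.float64(5.454425175531616)) [747.50468419 -90.34958929] [741.95385957 -93.52966581]
sep 180.36142224930944
yaw 3.536868451623085
rack O [643.34880182  -7.8529999    0.        ]
post [637.42415299 -57.05627048  66.71223791] 4.868614652874301 (np.float64(-8.948753454336021), np.float64(-48.74405718604259), np.float64(66.71223791365071)) (np.float64(-6.175712206017592), np.float64(-48.770122612724265), np.float64(66.0)) (np.float64(-11.271120643151223), np.float64(-48.90275651617203), np.float64(66.0))
divider front check [(np.float64(-6.055544537059032), np.float64(135.68777695997636), np.float64(30.0)), (np.float64(-3.505196375846383), np.float64(45.729126432571164), np.float64(30.0)), (np.float64(-1.7911855694489214), np.float64(-137.3007190310623), np.float64(30
[... 429 characters left out ...]
3664513008), np.float64(25.81026352217925), np.float64(38.0)) (22.09300994873047, 22.176326751708984)
stop [478.84429757 -97.87798332  40.        ] (np.float64(-169.74488739956314), np.float64(-79.7050987188177), np.float64(40.0)) (16.609540939331055, 17.0524845123291)
tape [ 451.37186843 -202.9306176    18.        ] (np.float64(-203.64577135010202), np.float64(-182.86284393596753), np.float64(18.0)) (20.872053146362305, 21.35658073425293)
collar tri (array([474.34128438,  94.91351235,  21.38605108]), np.float64(1.923802983822797))
goal [690.94435861 -97.08675458   0.        ]
[[ 0.956  0.294 -0.001]
 [ 0.294 -0.956  0.002]
 [-0.    -0.002 -1.   ]] [ 191.22746267 -620.70105376  301.70580021]
```

step_arm(
  delta_rot=[
    [0, 0, 0],
    [0, 0, 0],
    [0, 0, 0],
    [0, 0, 0],
    [0, 0, 0],
    [0, 0, 0],
    [0, 0, 0],
    [0, 0, 0],
  ],
  linear=[
    [0.0315, -0.0252, 0],
    [0.0315, -0.0252, 0],
    [0.0315, -0.0252, 0],
    [0.0315, -0.0252, 0],
    [0.0315, -0.0252, 0],
    [0.0315, -0.0252, 0],
    [0.0315, -0.0252, 0],
    [0.0315, -0.0252, 0],
  ],
  hand=[0, 0, 0, 0, 0, 0, 0, 0],
)

```text
clock: 0.77
ee_pos: [373.4, -352.4, 302.5]
tool_rot: [-3.106, -0.467, 0.001]
contact_force: [1.0, -1.6, 0.4]
grip_width: 93.2
finger_force: 0.0
```

step_arm(
  delta_rot=[
    [0, 0, 0],
    [0, 0, 0],
    [0, 0, 0],
    [0, 0, 0],
    [0, 0, 0],
    [0, 0, 0],
    [0, 0, 0],
    [0, 0, 0],
  ],
  linear=[
    [0.0315, -0.0252, 0],
    [0.0315, -0.0252, 0],
    [0.0315, -0.0252, 0],
    [0.0315, -0.0252, 0],
    [0.0315, -0.0252, 0],
    [0.0315, -0.0252, 0],
    [0.0315, -0.0252, 0],
    [0.0315, -0.0252, 0],
  ],
  hand=[0, 0, 0, 0, 0, 0, 0, 0],
)

```text
clock: 1.43
ee_pos: [554.8, -85.7, 302.5]
tool_rot: [-3.106, -0.468, 0.001]
contact_force: [0.1, -0.8, 0.6]
grip_width: 92.8
finger_force: 0.0
```

step_arm(
  delta_rot=[
    [0, 0, 0],
    [0, 0, 0],
    [0, 0, 6.5],
    [0, 0, 6.5],
    [0, 0, 0],
    [0, 0, 0],
  ],
  linear=[
    [0.0315, -0.0252, 0],
    [0.0315, -0.0252, 0],
    [0, 0, 0],
    [0, 0, 0],
    [0, 0, 0],
    [0, 0, 0],
  ],
  hand=[0, 0, 0, 0, 0, 0],
)

```text
clock: 1.93
ee_pos: [599.4, -20.9, 302.3]
tool_rot: [3.139, 0.117, -0.002]
contact_force: [-0.1, 0.1, 0.8]
grip_width: 92.6
finger_force: 0.0
```

```bash
python3 - <<'E'
from h import *
s=robot.read_state();im=cams.get_image('wrist')[:,:,::-1];cv2.imwrite('pics/w1.png',im)
np.savez('w1.npz',ee_pos=s['ee_pos'],tool_rot=s['tool_rot']);print(s['clock'],s['ee_pos'],Ro.from_rotvec(s['tool_rot']).as_matrix().round(3))
E
```

```text
1.9333 [599.38328484 -20.87320431 302.2847266 ] [[ 0.997  0.075 -0.001]
 [ 0.075 -0.997 -0.001]
 [-0.001  0.    -1.   ]]
```

View pics/w1.png

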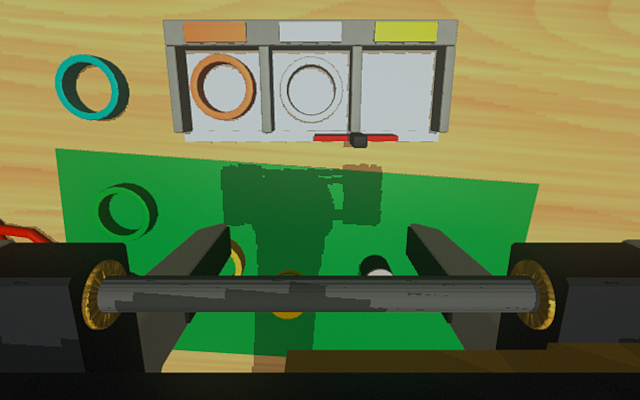

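The wrist view shows the rack square to the image: tags at (214,31), (311,31) and (405,31), divider fronts near v=132, and the post top near (357,140).

```bash
python3 - <<'E'
from h import *
s=dict(np.load('w1.npz'));im=cv2.imread('pics/w1.png');c=cam('wrist',s);ct=cam('top');cs=cam('side')
cen=lambda b:np.array([(m:=cv2.moments(b))['m10']/m['m00'],m['m01']/m['m00']])
H=cv2.cvtColor(im,cv2.COLOR_BGR2HSV);print(H[31,214],H[31,405],H[31,311])
a=cen(blobs(im,(3,70,80),(18,255,255),box=(170,15,255,47))[0]);b=cen(blobs(im,(22,70,80),(36,255,255),box=(360,15,450,47))[0])
print(a,b)
print('tags height',tri(c,a,ct,(283.7,91.6)),tri(c,b,ct,(370.9,87.0)))
A,B=plane(c,a,33),plane(c,b,33);print(A,B,np.linalg.norm(A-B))
y=(A-B)/np.linalg.norm(A-B);x=np.array([y[1],-y[0],0]);O=(A+B)/2-96*x;O[2]=0
print('yaw',np.degrees(np.arctan2(x[1],x[0])),O)
np.savez('rack.npz',O=O,x=x,y=y)
rk=lambda p:np.round(((p-O)@x,(p-O)@y,p[2]),1)
for q in((179,132),(267,131),(441,131)):print('front',rk(plane(c,q,30)))
m=blobs(im,(0,150,60),(6,255,255),box=(300,125,410,150),amin=10)
for q in m:print('red',cv2.boundingRect(q))
bx=[cv2.boundingRect(q) for q in m];l=min(v[0] for v in bx);r=max(v[0]+v[2] for v in bx)
print('gate ends',rk(plane(c,(l,137),30)),rk(plane(c,(r,137),30)))
k=blobs(im,(0,0,0),(180,255,45),box=(345,128,372,150),amin=10);print([cv2.boundingRect(q) for q in k])
print('post tri',[ (rk(p),e) for p,e in [tri(c,(359,140),ct,(356,131.2))]],rk(plane(c,(359,140),66)))
w=lambda X,Y:O+X*x+Y*y
print('post world for y -48.7',w(-6,-48.7),'goal',w(40,-92),w(-6,0), w(-6,-92))
print('collar rk',rk(np.array([474.8,95,0])),'stop',rk(np.array([478.8,-97.9,0])))
E
```

```text
[ 15 158 189] [ 32 170 194] [ 90  11 191]
[213.88031809  31.46878728] [405.46288092  30.99530138]
tags height (array([732.51748313,  90.42949347,  26.32654884]), np.float64(2.7115261916479025)) (array([739.50528733, -89.72095812,  52.61107639]), np.float64(4.703723068725582))
[730.43153504  87.31348644  33.        ] [744.62401468 -96.42147875  33.        ] 184.28229408706548
yaw 4.417001638508859 [641.81290032 -11.94742509   0.        ]
front [  0.5 136.9  30. ]
front [ 1.3 45.3 30. ]
front [   0.9 -135.8   30. ]
red (314, 135, 36, 6)
red (367, 135, 31, 6)
gate ends [-5.  -3.6 30. ] [ -5.2 -91.3  30. ]
[]
post tri [(array([ -4.9, -45.6,  65.3]), np.float64(1.5729237884019236))] [ -4.8 -46.3  66. ]
post world for y -48.7 [639.58134555 -60.96487263   0.        ] goal [ 688.77946745 -100.59358447    0.        ] [635.83072066 -12.4095144    0.        ] [ 642.91609006 -104.13626917    0.        ]
collar rk [-158.3  119.5    0. ] stop [-169.1  -73.1    0. ]
```

step_arm(
  delta_rot=[
    [0, 0, 0],
    [0, 0, 0],
    [0, 0, 0],
    [0, 0, 0],
    [0, 0, 0],
    [0, 0, 0],
    [0, 0, 0],
    [0, 0, 0],
  ],
  linear=[
    [0.0185, 0.0207, 0.02],
    [0.0185, 0.0207, 0.02],
    [0, 0, 0.035],
    [0, 0, 0.035],
    [0, 0, 0.035],
    [0, 0, 0.032],
    [0, 0, 0],
    [0, 0, 0],
  ],
  hand=[0, 0, 0, 0, 0, 0, 120, 200],
  force=10,
)

```text
clock: 2.65
ee_pos: [638.5, -60.0, 124.5]
tool_rot: [-3.139, -0.113, 0.006]
contact_force: [0.0, -0.2, 0.6]
grip_width: 84.1
finger_force: 0.0
```

step_arm(
  delta_rot=[
    [0, 0, 0],
    [0, 0, 0],
    [0, 0, 0],
    [0, 0, 0],
    [0, 0, 0],
  ],
  linear=[
    [0, 0, 0],
    [0, 0, 0],
    [0, 0, 0],
    [0, 0, 0],
    [0, 0, 0],
  ],
  hand=[255, 255, 255, 255, 255],
)

```text
clock: 3.07
ee_pos: [640.1, -59.4, 127.2]
tool_rot: [3.139, 0.113, 0.004]
contact_force: [-0.6, -0.1, -0.4]
grip_width: 50.8
finger_force: 0.0
```

step_arm(
  delta_rot=[
    [0, 0, 0],
    [0, 0, 0],
    [0, 0, 0],
    [0, 0, 0],
    [0, 0, 0],
    [0, 0, 0],
  ],
  linear=[
    [0, 0, 0],
    [0, 0, 0],
    [0, 0, 0],
    [0, 0, 0],
    [0, 0, 0],
    [0, 0, 0],
  ],
  hand=[255, 255, 255, 255, 255, 255],
)

```text
clock: 3.57
ee_pos: [639.5, -59.0, 125.7]
tool_rot: [-3.139, -0.113, 0.0]
contact_force: [-0.1, 1.3, 0.1]
grip_width: 14.0
finger_force: 10.0
```

step_arm(
  delta_rot=[
    [0, 0, 0],
    [0, 0, 0],
    [0, 0, 0],
    [0, 0, 0],
    [0, 0, 0],
    [0, 0, 0],
    [0, 0, 0],
    [0, 0, 0],
  ],
  linear=[
    [0, -0.015, 0],
    [0, -0.015, 0],
    [0, -0.015, 0],
    [0, -0.015, 0],
    [0, 0, 0],
    [0, 0, 0],
    [0, 0, 0],
    [0, 0, 0],
  ],
  hand=[255, 255, 255, 255, 255, 160, 160, 160],
)

```text
clock: 4.23
ee_pos: [635.4, -0.2, 125.9]
tool_rot: [3.139, 0.112, 0.0]
contact_force: [0.3, -0.1, 0.0]
grip_width: 29.6
finger_force: 0.0
```

step_arm(
  delta_rot=[
    [0, 0, 0],
    [0, 0, 0],
    [0, 0, 0],
    [0, 0, 0],
    [0, 0, 0],
    [0, 0, 0],
    [0, 0, 0],
    [0, 0, 0],
  ],
  linear=[
    [0, 0, -0.035],
    [0, 0, -0.035],
    [-0.0296, -0.0181, -0.005],
    [-0.0296, -0.0181, -0.005],
    [-0.0296, -0.0181, -0.005],
    [-0.0296, -0.0181, -0.005],
    [-0.0296, -0.0181, -0.005],
    [-0.0296, -0.0181, -0.005],
  ],
  hand=[160, 160, 255, 255, 255, 255, 255, 255],
)

```text
clock: 4.9
ee_pos: [449.3, 95.4, 226.3]
tool_rot: [3.14, 0.109, 0.002]
contact_force: [0.1, 0.6, -0.1]
grip_width: 1.6
finger_force: 0.0
```

step_arm(
  delta_rot=[
    [0, 0, 0],
    [0, 0, 0],
    [0, 0, 0],
    [0, 0, 0],
  ],
  linear=[
    [0, 0, 0],
    [0, 0, 0],
    [0, 0, 0],
    [0, 0, 0],
  ],
  hand=[255, 255, 255, 255],
)

```text
clock: 5.23
ee_pos: [451.9, 94.8, 225.9]
tool_rot: [3.139, 0.108, 0.003]
contact_force: [-0.2, 0.6, 0.1]
grip_width: 0.4
finger_force: 0.0
```

```bash
python3 - <<'E'
from h import *
s=robot.read_state();im=cams.get_image('wrist')[:,:,::-1];cv2.imwrite('pics/w2.png',im)
top=cams.get_image('top')[:,:,::-1];cv2.imwrite('pics/top2.png',top)
np.savez('w2.npz',ee_pos=s['ee_pos'],tool_rot=s['tool_rot']);print(s['clock'],s['ee_pos'],s['grip_width'],Ro.from_rotvec(s['tool_rot']).as_matrix().round(3))
c=cam('wrist',s)
for b in blobs(im,(15,90,80),(36,255,255),amin=300):
    e=cv2.fitEllipse(b);print(e,plane(c,e[0],22),tri(c,e[0],cam('top'),(277.0,214.8)))
E
```

```text
5.2333 [451.90091101  94.80319647 225.91467465] 0.43563894000517983 [[ 0.998  0.069  0.002]
 [ 0.069 -0.998 -0.   ]
 [ 0.002  0.    -1.   ]]
((58.398319244384766, 206.98143005371094), (120.2798080444336, 174.19839477539062), 150.27159118652344) [419.15597161 321.56311094  22.        ] (array([483.51445731,  89.42284927, 288.9699441 ]), np.float64(74.21124064951529))
((60.786285400390625, 59.79304504394531), (116.77933502197266, 157.30007934570312), 146.78759765625) [543.1146703  305.07132344  22.        ] (array([481.41935063,  63.63518531, 351.97914008]), np.float64(69.31132235168857))
((531.2459716796875, 341.31878662109375), (68.53785705566406, 160.09814453125), 88.81426239013672) [ 311.24007883 -128.39964836   22.        ] (array([466.60452529,  62.52272999, 250.8256514 ]), np.float64(30.476362682899435))
((1049.87890625, 31.388505935668945), (33.62824249267578, 1497.195556640625), 92.186279296875) [ 617.87619316 -472.11205308   22.        ] (array([487.53588617,  73.30553569, 294.83286804]), np.float64(72.17965764336674))
((98.95236206054688, 330.6192626953125), (42.48719787597656, 169.32733154296875), 89.11241912841797) [294.35481045 296.99586918  22.        ] (array([472.25734972,  97.76859758, 266.71076967]), np.float64(63.758359958323965))
((321.6863098144531, 160.1493377685547), (74.69123077392578, 74.94022369384766), 71.6272201538086) [476.96605154  91.38572407  22.        ] (array([476.07003619,  93.15283576,  22.04024447]), np.float64(3.9619205278501126))
((423.4800720214844, 202.38880920410156), (53.37664031982422, 58.36033248901367), 125.76806640625) [445.61213932  -1.23854321  22.        ] (array([474.86056569,  67.71732716, 189.49069868]), np.float64(35.918208047420116))
((318.030517578125, 299.5958251953125), (16.26840591430664, 92.42536926269531), 0.42690789699554443) [342.98525011  85.28521218  22.        ] (array([457.8414093 ,  85.27609095, 204.90158354]), np.float64(16.242653107812636))
```

View pics/w2.png

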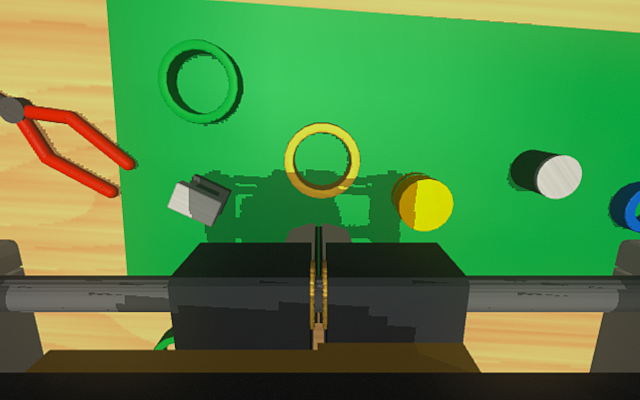

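The wrist view shows the brass collar at (322,160), with a clear bore. The two views put its top at z=22.0 mm, which matches its known height.

step_arm(
  delta_rot=[
    [0, 0, 0],
    [0, 0, 0],
    [0, 0, 0],
    [0, 0, 0],
    [0, 0, 0],
    [0, 0, 0],
    [0, 0, 0],
    [0, 0, 0],
  ],
  linear=[
    [0.0248, 0.005, 0.02],
    [0, 0, 0.03],
    [0, 0, 0.03],
    [0, 0, 0.015],
    [0, 0, 0.015],
    [0, 0, 0.015],
    [0, 0, 0.01],
    [0, 0, 0],
  ],
  hand=[255, 255, 255, 255, 255, 255, 255, 255],
)

```text
clock: 6.0
ee_pos: [475.0, 92.1, 88.7]
tool_rot: [3.139, 0.111, -0.006]
contact_force: [0.3, 0.2, 0.3]
grip_width: 0.5
finger_force: 0.0
```

step_arm(
  delta_rot=[
    [0, 0, 0],
    [0, 0, 0],
  ],
  linear=[
    [0, 0, 0],
    [0, 0, 0],
  ],
  hand=[255, 255],
)

```text
clock: 6.17
ee_pos: [476.0, 92.7, 91.3]
tool_rot: [-3.139, -0.112, -0.002]
contact_force: [0.2, -1.1, -0.3]
grip_width: 0.5
finger_force: 0.0
```

step_arm(
  delta_rot=[
    [0, 0, 0],
    [0, 0, 0],
    [0, 0, 0],
    [0, 0, 0],
    [0, 0, 0],
    [0, 0, 0],
    [0, 0, 0],
    [0, 0, 0],
  ],
  linear=[
    [0.003, 0.0065, 0],
    [0.003, 0.0065, 0],
    [0.0062, 0.0134, 0],
    [0.0062, 0.0134, 0],
    [0.0062, 0.0134, 0],
    [0.0062, 0.0134, 0],
    [0.0062, 0.0134, 0],
    [0.0062, 0.0134, 0],
  ],
  hand=[255, 255, 255, 255, 255, 255, 255, 255],
)

```text
clock: 6.83
ee_pos: [525.5, 2.1, 91.5]
tool_rot: [-3.139, -0.113, -0.0]
contact_force: [-0.2, 2.0, 1.4]
grip_width: 0.2
finger_force: 1.2
```

step_arm(
  delta_rot=[
    [0, 0, 0],
    [0, 0, 0],
    [0, 0, 0],
    [0, 0, 0],
    [0, 0, 0],
    [0, 0, 0],
    [0, 0, 0],
    [0, 0, 0],
  ],
  linear=[
    [0.0062, 0.0134, 0],
    [0.0062, 0.0134, 0],
    [0.0062, 0.0134, 0],
    [0.0062, 0.0134, 0],
    [0.0062, 0.0134, 0],
    [0.0062, 0.0134, 0],
    [0.0062, 0.0134, 0],
    [0.0062, 0.0134, 0],
  ],
  hand=[255, 255, 255, 255, 255, 255, 255, 255],
)

```text
clock: 7.5
ee_pos: [582.5, -101.0, 91.4]
tool_rot: [-3.138, -0.113, 0.001]
contact_force: [-1.6, 3.3, 1.9]
grip_width: 0.2
finger_force: 1.7
```

step_arm(
  delta_rot=[
    [0, 0, 0],
    [0, 0, 0],
    [0, 0, 0],
  ],
  linear=[
    [0.003, 0.0064, 0],
    [0.003, 0.006, 0],
    [0, 0, 0],
  ],
  hand=[255, 255, 255],
)

```text
clock: 7.75
ee_pos: [589.6, -114.0, 91.0]
tool_rot: [3.139, 0.11, 0.001]
contact_force: [-1.1, 0.1, 0.7]
grip_width: 0.3
finger_force: 0.2
```

```bash
cat > look.py <<'E'
from h import *
import sys
r=np.load('rack.npz');O,x,y=r['O'],r['x'],r['y'];rk=lambda p:np.round(((p-O)@x,(p-O)@y,p[2]),1)
s=robot.read_state();print(s['clock'],s['contact_force'],s['grip_width'],'tcp rack',rk(np.array(s['ee_pos'])),'yaw err',np.degrees(np.arctan2(*Ro.from_rotvec(s['tool_rot']).as_matrix()[1::-1,0]))-4.417)
top=cams.get_image('top')[:,:,::-1];sd=cams.get_image('side')[:,:,::-1];w=cams.get_image('wrist')[:,:,::-1]
n=sys.argv[1];big=np.vstack([cv2.resize(top[70:270,180:480],(600,400)),cv2.resize(sd[150:250,190:490],(600,200))])
cv2.imwrite(f'pics/{n}.png',big);cv2.imwrite(f'pics/{n}w.png',w);cv2.imwrite(f'pics/{n}t.png',top)
E
python3 look.py d1
```

```text
7.75 [-1.08810267  0.07463642  0.71509609] 0.2510482481741656 tcp rack [-59.9 -97.7  91. ] yaw err -0.3867914747719423
```

View pics/d1.png

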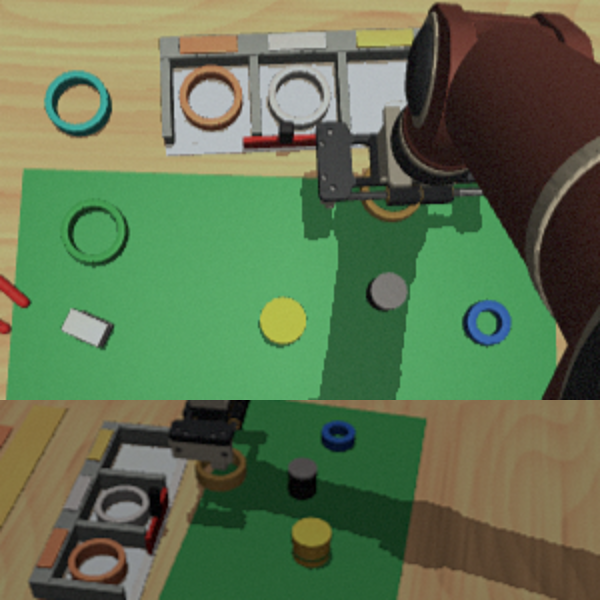

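The collar, at (393,203) in the picture, followed the fingers to in front of the brass bay, whose mouth is open. The gate is across the middle bay, and the tin, stop and tape have not moved.

step_arm(
  delta_rot=[
    [0, 0, 0],
    [0, 0, 0],
    [0, 0, 0],
    [0, 0, 0],
    [0, 0, 0],
    [0, 0, 0],
    [0, 0, 0],
    [0, 0, 0],
  ],
  linear=[
    [0.002, -0.003, 0],
    [0.006, -0.003, 0],
    [0.01, 0, 0],
    [0.012, 0, 0],
    [0.012, 0, 0],
    [0.012, 0, 0],
    [0.012, 0, 0],
    [0.012, 0, 0],
  ],
  hand=[255, 255, 255, 255, 255, 255, 255, 255],
)

```text
clock: 8.57
ee_pos: [665.9, -100.2, 90.5]
tool_rot: [-3.139, -0.114, 0.007]
contact_force: [-2.7, -1.1, 2.9]
grip_width: 0.2
finger_force: 1.6
```

step_arm(
  delta_rot=[
    [0, 0, 0],
    [0, 0, 0],
    [0, 0, 0],
    [0, 0, 0],
    [0, 0, 0],
    [0, 0, 0],
  ],
  linear=[
    [0.01, 0, 0],
    [0.01, 0, 0],
    [0.008, 0, 0],
    [0.006, 0, 0],
    [0.002, 0, 0],
    [0, 0, 0],
  ],
  hand=[255, 255, 255, 255, 255, 255],
)

```text
clock: 9.07
ee_pos: [702.8, -97.5, 90.6]
tool_rot: [-3.139, -0.114, -0.0]
contact_force: [-1.1, 0.7, 0.5]
grip_width: 0.6
finger_force: 0.6
```

```bash
python3 look.py d2
```

```text
9.0667 [-1.11062516  0.70580237  0.51052142] 0.6223757703559574 tcp rack [ 54.2 -90.   90.6] yaw err -0.24823206752225335
```

step_arm(
  delta_rot=[
    [0, 0, 0],
    [0, 0, 0],
    [0, 0, 0],
    [0, 0, 0],
    [0, 0, 0],
    [0, 0, 0],
    [0, 0, 0],
    [0, 0, 0],
  ],
  linear=[
    [-0.006, 0, 0],
    [0, 0, -0.02],
    [0, 0, -0.04],
    [0, 0, -0.04],
    [0, 0, -0.04],
    [-0.018, -0.034, 0],
    [-0.018, -0.034, 0],
    [-0.018, -0.034, 0],
  ],
  hand=[255, 255, 255, 255, 255, 130, 130, 130],
)

```text
clock: 9.88
ee_pos: [634.8, -0.9, 232.2]
tool_rot: [3.14, 0.109, 0.006]
contact_force: [-0.1, 0.4, -0.7]
grip_width: 15.5
finger_force: 0.0
```

step_arm(
  delta_rot=[
    [0, 0, 0],
    [0, 0, 0],
    [0, 0, 0],
  ],
  linear=[
    [0, 0, 0],
    [0, 0, 0],
    [0, 0, 0],
  ],
  hand=[130, 130, 130],
)

```text
clock: 10.13
ee_pos: [635.5, -1.8, 231.2]
tool_rot: [3.138, 0.112, 0.002]
contact_force: [0.3, -0.3, -0.6]
grip_width: 35.8
finger_force: 0.0
```

```bash
cat > wl.py <<'E'
from look import *
c=cam('wrist',s)
for b in blobs(w,(18,90,70),(37,255,255),amin=200,box=(100,0,640,260)):
    e=cv2.fitEllipse(b);print('y',np.round(e[0]),np.round(e[1]),rk(plane(c,e[0],22)))
for b in blobs(w,(0,150,50),(7,255,255),amin=20,box=(100,0,640,300)):
    u,v,a,h=cv2.boundingRect(b);print('red',u,v,a,h,rk(plane(c,(u,v+h/2),30)),rk(plane(c,(u+a,v+h/2),30)))
E
python3 wl.py d3
```

```text
10.1333 [ 0.27825915 -0.26055651 -0.64720549] 35.774633695275575 tcp rack [ -5.5  10.6 231.2] yaw err -0.31280720845640797
y [386. 116.] [252. 630.] [ 55.4 -49.8  22. ]
y [431. 130.] [75. 81.] [ 43.7 -88.7  22. ]
y [444.  63.] [ 27. 100.] [ 97.3 -94.6  22. ]
y [361. 207.] [13. 31.] [-24.1 -30.6  22. ]
red 257 187 42 7 [-6.7 61.5 30. ] [-6.9 25.  30. ]
red 315 186 42 7 [-6.1 11.1 30. ] [ -6.3 -25.4  30. ]
```

View pics/d3w.png

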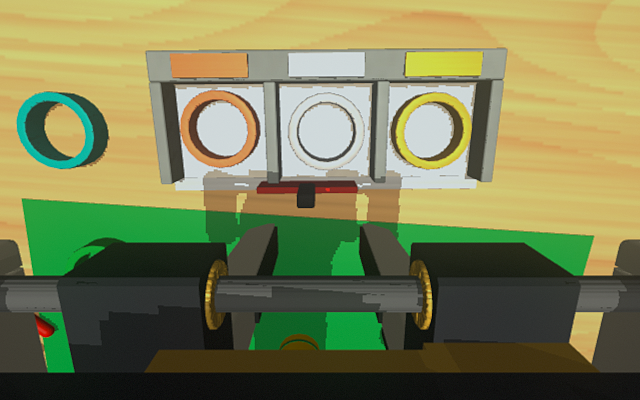

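The collar sits inside the right-hand bay, at (431,130) in the image or rack (43.7, −88.7). The gate is across the middle bay with its post at (306,195), between my fingers. Next I grasp the post and shut the gate.

step_arm(
  delta_rot=[
    [0, 0, 0],
    [0, 0, 0],
    [0, 0, 0],
    [0, 0, 0],
    [0, 0, 0],
    [0, 0, 0],
    [0, 0, 0],
    [0, 0, 0],
  ],
  linear=[
    [0, -0.004, 0],
    [0, 0, 0],
    [0, 0, 0.027],
    [0, 0, 0.027],
    [0, 0, 0.027],
    [0, 0, 0.026],
    [0, 0, 0],
    [0, 0, 0],
  ],
  hand=[90, 90, 90, 90, 90, 90, 255, 255],
)

```text
clock: 10.95
ee_pos: [634.5, 2.9, 122.6]
tool_rot: [-3.139, -0.113, 0.005]
contact_force: [-0.3, 0.6, 0.4]
grip_width: 50.9
finger_force: 0.0
```

step_arm(
  delta_rot=[
    [0, 0, 0],
    [0, 0, 0],
    [0, 0, 0],
    [0, 0, 0],
    [0, 0, 0],
    [0, 0, 0],
    [0, 0, 0],
    [0, 0, 0],
  ],
  linear=[
    [0, 0, 0],
    [0, 0, 0],
    [0, 0, 0],
    [0, 0, 0],
    [0, 0, 0],
    [0, 0, 0],
    [0, 0, 0],
    [0, 0, 0],
  ],
  hand=[255, 255, 255, 255, 255, 255, 255, 255],
)

```text
clock: 11.62
ee_pos: [635.6, 3.8, 124.8]
tool_rot: [-3.139, -0.114, -0.003]
contact_force: [-1.2, 1.8, 6.0]
grip_width: 14.0
finger_force: 10.0
```

step_arm(
  delta_rot=[
    [0, 0, 0],
    [0, 0, 0],
    [0, 0, 0],
    [0, 0, 0],
    [0, 0, 0],
    [0, 0, 0],
    [0, 0, 0],
    [0, 0, 0],
  ],
  linear=[
    [0, 0.013, 0],
    [0, 0.015, 0],
    [0, 0.015, 0],
    [0, 0.015, 0],
    [0, 0.015, 0],
    [0, 0.015, 0],
    [0, 0.01, 0],
    [0, 0.004, 0],
  ],
  hand=[255, 255, 255, 255, 255, 255, 255, 255],
)

```text
clock: 12.28
ee_pos: [643.4, -101.2, 124.8]
tool_rot: [3.138, 0.109, 0.005]
contact_force: [0.1, 1.3, 5.7]
grip_width: 14.1
finger_force: 10.0
```

step_arm(
  delta_rot=[
    [0, 0, 0],
    [0, 0, 0],
    [0, 0, 0],
  ],
  linear=[
    [0, 0.003, 0],
    [0, 0.003, 0],
    [0, 0, 0],
  ],
  hand=[255, 255, 255],
)

```text
clock: 12.53
ee_pos: [643.6, -102.4, 124.8]
tool_rot: [-3.136, -0.115, -0.003]
contact_force: [-0.2, 4.1, 5.9]
grip_width: 13.7
finger_force: 10.0
```

```bash
python3 look.py d4
```

```text
12.5333 [-0.22997467  4.07484892  5.91725043] 13.656242341953146 tcp rack [ -5.2 -90.4 124.8] yaw err -0.23258852142664566
```

step_arm(
  delta_rot=[
    [0, 0, 0],
    [0, 0, 0],
    [0, 0, 0],
  ],
  linear=[
    [0, 0.003, 0],
    [0, 0, 0],
    [0, 0, 0],
  ],
  hand=[255, 255, 255],
)

```text
clock: 12.93
ee_pos: [643.6, -102.7, 124.7]
tool_rot: [-3.133, -0.118, -0.002]
contact_force: [-0.7, 5.9, 6.5]
grip_width: 14.2
finger_force: 10.0
```

step_arm(
  delta_rot=[
    [0, 0, 0],
    [0, 0, 0],
    [0, 0, 0],
    [0, 0, 0],
    [0, 0, 0],
    [0, 0, 0],
  ],
  linear=[
    [0, -0.003, 0],
    [0, 0, 0],
    [0, 0, 0],
    [0, 0, 0],
    [0, 0, 0],
    [0, 0, 0],
  ],
  hand=[255, 130, 130, 130, 130, 130],
)

```text
clock: 13.43
ee_pos: [642.4, -105.4, 123.3]
tool_rot: [3.139, 0.112, -0.002]
contact_force: [0.8, -0.0, 0.0]
grip_width: 42.2
finger_force: 0.0
```

step_arm(
  delta_rot=[
    [0, 0, 0],
    [0, 0, 0],
    [0, 0, 0],
    [0, 0, 0],
    [0, 0, 0],
    [0, 0, 0],
  ],
  linear=[
    [0, 0, -0.02],
    [0, 0, -0.04],
    [0, 0, -0.04],
    [-0.02, 0, -0.02],
    [0, 0, 0],
    [0, 0, 0],
  ],
  hand=[130, 130, 130, 130, 130, 130],
)

```text
clock: 13.93
ee_pos: [622.7, -106.8, 245.1]
tool_rot: [3.139, 0.111, 0.003]
contact_force: [0.8, -0.2, -0.1]
grip_width: 45.7
finger_force: 0.0
```

```bash
python3 wl.py d5
```

```text
13.9333 [ 0.82875104 -0.22069264 -0.06960211] 45.66734388362331 tcp rack [-26.3 -93.1 245.1] yaw err -0.3549704685507695
y [475. 108.] [228. 643.] [  40.7 -234.3   22. ]
y [315. 105.] [73. 76.] [ 44.6 -93.2  22. ]
y [198. 177.] [ 26. 242.] [-19.5  15.9  22. ]
y [315.  37.] [27. 97.] [ 99.8 -93.4  22. ]
red 324 159 41 7 [  -5.3 -100.7   30. ] [  -5.6 -137.3   30. ]
red 267 159 41 7 [ -5.  -49.8  30. ] [ -5.2 -86.4  30. ]
```

View pics/d5w.png

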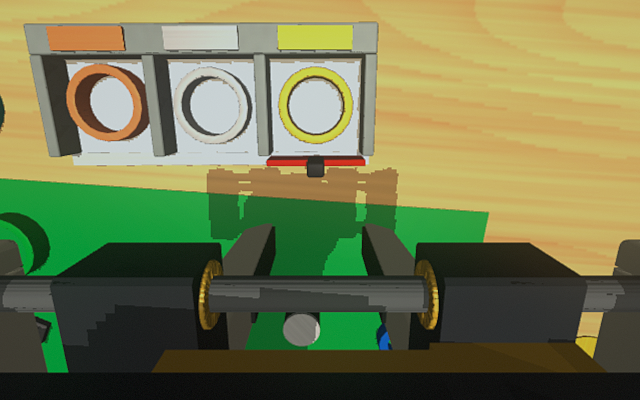

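The collar, at (315,105), is fully inside the brass bay. The gate spans u 267–365, rack y −50 to −137, so it is centred at −93.5 squarely across the bay. The robot is clear.

```bash
python3 -c "
from station import close_job
print(close_job())"
```

```text
the job is handed in; nothing more can be done
None
```

The brass collar is fully inside the brass-tagged bay, the red gate is shut squarely across it, and nothing else was touched; the job was handed in at about 14 s.

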